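Refill the stone painter's paint box

ROBOT

A 7-joint arm with a two-finger parallel gripper is mounted at the origin on the work surface. World frame = base frame: x ahead of the robot, y to its left, z up, the work surface at z = 0. Lengths are in m, angles in rad, forces in N, time in s.
With the tool pointing down it reaches from about 0.425 to 1.025 m from the base axis. Payload 9.4 kg.
Tool frame: the origin (TCP) lies on the centre line of the jaws, within the pads' length; the fingertips stand 8 mm ahead of it and the grasp point (between the pads) lies 11 mm behind it; z points along the fingers, y is the line along which they close (so a half turn about z gives the same grasp; the last joint's range is limited). The gripper opens to 93 mm and grips with 3 to 60 N. Pads are 15 mm wide; open, the fingers measure 128 mm over their backs; the gripper's body (75 mm by 188 mm) begins 65 mm behind the grasp point.
Start: joints at [1.176, 0.599, -0.003, 1.599, 0.002, 0.943, -0.08], TCP at [0.227, -0.689, 0.227] pointing down, gripper open.
Joint ranges: [-2.57, 2.57], [-0.35, 1.97], [-1.29, 1.29], [0.11, 2.56], [-1.05, 4.19], [0.11, 1.86], [-2.63, 2.63]. Speed limits (rad/s): [2.22, 2.22, 3.01, 3.01, 3.14, 3.14, 3.14].

INTERFACE

Orientations are given as a unit quaternion [x, y, z, w].
In Python, from plant import observe, snapshot, finish_job gives the robot as it stands.
- The arm moves only by the tool servo_tool, never from a script. Its argument "rows" is a list of rows, each a list of 4 numbers: the shift along the tool's x, y, z in m, then the turn about the tool's z in degrees. In form: [[dx, dy, dz, turn], ...]. A call has 1 to 8 rows; each row is the pose to reach, as a shift and turn from the pose commanded when the call began, along the tool's axes at that moment; what a row does not reach only later rows make up. A row lasts 1/10 s, in which the tool goes at most 50 mm and 8.59 degrees, less where a joint would pass 70% of its speed; a pose out of reach is approached as far as the arm can. A call with a gripper value outside its range is refused whole. "fingers" is the opening, from 0 (shut) to 1 (fully open), set as the call begins (left out, the last holds). The fingers move at their own pace and stop on an object; "force" is the grip in N (left out, the last holds). Time passes only in rows, so rows that repeat a pose let the fingers close. It gives the time, the measured TCP pose, the force, the opening and the grip force at its end, in the units of the state.
- observe(): the state, without advancing time (a new reading comes with each control period).
- snapshot(name): name is "side" or "top"; returns a dict with "frame" (384x512x3 uint8, blue, green, red), "fx", "fy", "cx", "cy" (pixels), "k1" (the pictures are not rectified: a ray, as slopes to the right and down, at radius r is drawn at 1 + k1 r^2 times it, then the intrinsics apply), "R" (3x3) and "t" (3): a world point X has camera coordinates R X + t. Camera axes: x right, y down, z forward; pixel columns grow to the right and rows downward; lengths in m; the calibration is good to about 2 mm. A picture is of the moment at which its call begins. There is no depth.
- finish_job(): hands the job in; it is judged then, once.
The state is a dict: "clock": time; "joint_positions": joint angles; "qvel": joint speeds; "joint_efforts": joint torques, N m; "tool_pos": TCP position; "ee_rot": TCP orientation; "contact_force": force on the tool from outside, world axes, zero at the start; "wrist_torque": the same for the moment, N m; "finger_gap": finger opening in m; "gripper_force": force on a finger pad.
Only numpy, scipy, OpenCV 4.12 (cv2) and the standard library are available. Lean on these libraries where they do the work, as an engineer would, in place of code of your own. Each camera call takes 0.05 s, during which the arm holds its last target. There are 200 camera calls.

TASK

The rinse pot has been left on the paint box: first hang it by its crossbar on the red hook, without tipping it. Then take the paint blocks, as many as there are, out of the cluttered tray, put each into the recess marked with its own colour and press it all the way down until its top is flush with the box. Do not disturb the jar, the bottle and the painted stones standing on the bench.

Things in the scene. Friction and masses are not known exactly. Their poses are not given: they have to be found in the camera images.
- paintbox: wooden paint box: a block 170 x 180 mm and 40 mm high, fixed to the bench, with four rectangular recesses in its top, each with a round colour dot beside it. Origin under its centre, z up.
- tray: shallow pale wooden stock tray, 210 x 280 mm outside, 4 mm floor and walls, rim 18 mm above the bench, fixed. Origin under its centre.
- pot: steel rinse pot, 160 g: open cup, 60 mm wide, 55 mm high, under a rigid bail of 6 mm wire: uprights at y = +-31 mm, crossbar along y, its axis 108 mm up; window from rim to crossbar 50 mm high. Wooden grip on the crossbar's middle, 22 mm along y, 14 along x, 110 to 140 mm up: take it across the 22 mm. Origin: centre of underside, z up. It starts standing in the middle of the paint box.
- pot_bar (a point): middle of the axis of the pot's crossbar, 108 mm above its underside, under the grip; axes as the pot's.
- hookstand: fixed stand, z up: base of 45 mm radius, post 190 mm high at its origin, red hook of 8 mm bar pointing along its -x. The throat, 14 mm wide, is 60 mm from the post; the tip, 77 mm from it, rises to 196 mm. The pot comes from beyond the tip moving along +x, crossbar parallel to the stand's y and above the tip, hook in the window under it, then down into the throat.
- throat (a point): bottom of the hook's throat, on top of the bar, 180 mm above the bench (60 mm from the post); axes as the stand's. The crossbar's axis hangs about 3 to 5 mm above this point.
- jar: small paint jar with orange cap, 56 mm in diameter, 60 mm high, standing between tray and paint box; bystander. Origin under its centre.
- stone_tall: painted round stone on a dark wooden stand, 112 mm high, to the robot's right; bystander. Origin under its stand.
- stone_blue: blue painted round stone on a dark wooden stand, 88 mm high, to the left behind the tray; bystander. Origin under its stand.
- varnish: amber bottle, 52 mm in diameter, 110 mm high, far right; bystander. Origin under its centre.
- pebble_a: grey pebble, 36 mm in diameter, 22 mm high, in the tray; not wanted.
- pebble_b: reddish pebble, 32 mm in diameter, 18 mm high, in the tray; not wanted.
- pebble_c: small white pebble, 20 mm in diameter, 10 mm high, in the tray; not wanted.
- pebble_d: small green pebble, 20 mm in diameter, 10 mm high, in the tray; not wanted.
- pebble_e: small orange pebble, 20 mm in diameter, 10 mm high, in the tray; not wanted.
- block_red: red paint block: white tub with a red top, 42 mm along its x, 30 mm along y, 28 mm high, 60 g. Origin at the centre of its underside, z up. In the tray at the start (may be absent); its upper 14 mm stand above the tray's rim.
- recess_red (a point): centre of the mouth of the red block's recess, in the box's top, 40 mm above the bench; axes as the box's. Recess 46 mm along x, 34 along y, mouth chamfered. A stiff sliding floor (6 N to move, no spring, stays where pushed) first stops a block 16 to 20 mm deep; pushed to its stop it is 28 mm deep and the block's top flush with the box. Half a turn of the block makes no difference.
- block_blue: blue paint block: white tub with a blue top, 42 mm along its x, 30 mm along y, 28 mm high, 60 g. Origin at the centre of its underside, z up. In the tray at the start (may be absent); its upper 14 mm stand above the tray's rim.
- recess_blue (a point): centre of the mouth of the blue block's recess, in the box's top, 40 mm above the bench; axes as the box's. Recess 46 mm along x, 34 along y, mouth chamfered. A stiff sliding floor (6 N to move, no spring, stays where pushed) first stops a block 16 to 20 mm deep; pushed to its stop it is 28 mm deep and the block's top flush with the box. Half a turn of the block makes no difference.
- block_yellow: yellow paint block: white tub with a yellow top, 42 mm along its x, 30 mm along y, 28 mm high, 60 g. Origin at the centre of its underside, z up. In the tray at the start (may be absent); its upper 14 mm stand above the tray's rim.
- recess_yellow (a point): centre of the mouth of the yellow block's recess, in the box's top, 40 mm above the bench; axes as the box's. Recess 46 mm along x, 34 along y, mouth chamfered. A stiff sliding floor (6 N to move, no spring, stays where pushed) first stops a block 16 to 20 mm deep; pushed to its stop it is 28 mm deep and the block's top flush with the box. Half a turn of the block makes no difference.
- block_green: green paint block: white tub with a green top, 42 mm along its x, 30 mm along y, 28 mm high, 60 g. Origin at the centre of its underside, z up. In the tray at the start (may be absent); its upper 14 mm stand above the tray's rim.
- recess_green (a point): centre of the mouth of the green block's recess, in the box's top, 40 mm above the bench; axes as the box's. Recess 46 mm along x, 34 along y, mouth chamfered. A stiff sliding floor (6 N to move, no spring, stays where pushed) first stops a block 16 to 20 mm deep; pushed to its stop it is 28 mm deep and the block's top flush with the box. Half a turn of the block makes no difference.

How it is judged:
On the way, in this order (a step that is already met when the one before it is completed fails the run):
1. the pot hangs on the hook, let go (distance between pot_bar and throat below 0.018 m and angle between pot's own z axis and vertical below 0.35 rad and contact force between pot and hookstand above 0.3 N and contact force between pot and the fingers below 0.05 N), for 0.3 s.
2. every paint block present is flush in the recess of its colour (horizontal distance between block_red and recess_red below 0.004 m and z of block_red in the frame of recess_red below -0.026 m and angle between each of block_red, block_blue, block_yellow, block_green's own z axis and vertical below 0.08 rad and angle between the x axis of block_red and the x axis of recess_red, either way round below 0.15 rad and horizontal distance between block_blue and recess_blue below 0.004 m and z of block_blue in the frame of recess_blue below -0.026 m and angle between the x axis of block_blue and the x axis of recess_blue, either way round below 0.15 rad and horizontal distance between block_yellow and recess_yellow below 0.004 m and z of block_yellow in the frame of recess_yellow below -0.026 m and angle between the x axis of block_yellow and the x axis of recess_yellow, either way round below 0.15 rad and horizontal distance between block_green and recess_green below 0.004 m and z of block_green in the frame of recess_green below -0.026 m and angle between the x axis of block_green and the x axis of recess_green, either way round below 0.15 rad), for 0.2 s.
At the end, for the whole second after the job is handed in: The pot hangs by its crossbar in the hook's throat (crossbar within 18 mm of the throat point, pot leaning less than 20 degrees), at rest; every paint block present lies in the recess of its own colour, within 4 mm of its centre, level, its top no more than 2 mm above the top of the box (all of step 1 and all of step 2 and linear speed of pot below 0.05 m/s and linear speed of each of block_red, block_blue, block_yellow, block_green below 0.02 m/s); the robot touches nothing.
It fails at once if the rinse pot is tipped by more than 45 degrees (angle between pot's own z axis and vertical above 0.8 rad).
It fails at once if the paint jar is moved by more than 3 cm or tipped (distance of jar from where it was at the start of the episode above 0.03 m or angle between jar's own z axis and vertical above 0.4 rad).
It fails at once if the painted stone on the right is moved by more than 3 cm or tipped (distance of stone_tall from where it was at the start of the episode above 0.03 m or angle between stone_tall's own z axis and vertical above 0.4 rad).
It fails at once if the blue painted stone is moved by more than 3 cm or tipped (distance of stone_blue from where it was at the start of the episode above 0.03 m or angle between stone_blue's own z axis and vertical above 0.4 rad).
It fails at once if the amber bottle is moved by more than 3 cm or tipped (distance of varnish from where it was at the start of the episode above 0.03 m or angle between varnish's own z axis and vertical above 0.4 rad).
Of block_red, block_blue, block_yellow, block_green only 2 to 4 are there at a start; the rules pass over those that are not, and their reading is None.
At some moment in a run one of block_red, block_blue, block_yellow, block_green may be knocked a few centimetres aside while the robot is not near it.
It also fails if it takes over 210 s, if anything falls off the work surface, if the arm or the gripper's body presses on something with over 40 N, if the wrist force passes 120 N, or if a joint passes its speed limit or range.

## Working session

There is one attempt and no reset: what is moved stays moved. The work goes in short steps, Python scripts to look and compute and a tool call to move; the robot and the scene stay as the last step left them, time stands still between calls to the robot, and variables do not carry over. Pictures are saved under pics/ and viewed, at most 14 in all, crops included, and the job is handed in when it is done.

Besides the shell and the picture viewer there is one more tool, called after ">>>" as name([rows], argument=value, ...), one row to a line, values as JSON. servo_tool: Moves the arm, as the interface text tells. Its arguments: {"type":"object","properties":{"rows":{"type":"array","items":{"type":"array","items":{"type":"number"}}},"fingers":{"type":"number"},"force":{"type":"number"}},"required":["rows"]}

```bash
ls && mkdir -p pics && python3 - <<'E'
from plant import observe,snapshot
import cv2,pickle
o=observe();print({k:(v if not hasattr(v,'tolist') else [round(x,4) for x in v]) for k,v in o.items()})
for n in("side","top"):
    s=snapshot(n);cv2.imwrite(f"pics/{n}0.png",s["frame"]);pickle.dump(s,open(f"{n}0.pkl","wb"))
    print(n,{k:s[k] for k in s if k!="frame"}, -s["R"].T@s["t"])
E
```

```text
pics
{'clock': 0.0, 'joint_positions': [np.float64(1.1763), np.float64(0.6001), np.float64(-0.0026), np.float64(1.6001), np.float64(0.0018), np.float64(0.9429), np.float64(-0.0798)], 'qvel': [np.float64(0.0013), np.float64(-0.0002), np.float64(-0.0006), np.float64(-0.0003), np.float64(-0.0), np.float64(-0.0014), np.float64(0.0003)], 'joint_efforts': [np.float64(0.0001), np.float64(-76.506), np.float64(1.4972), np.float64(-25.2339), np.float64(-0.0524), np.float64(0.0171), np.float64(0.0002)], 'tool_pos': [np.float64(0.2264), np.float64(-0.6882), np.float64(0.2258)], 'ee_rot': [np.float64(0.9874), np.float64(0.1583), np.float64(-0.0002), np.float64(-0.0008)], 'contact_force': [np.float64(-0.9653), np.float64(0.4852), np.float64(0.3801)], 'wrist_torque': [np.float64(-0.0506), np.float64(0.0405), np.float64(0.0295)], 'gripper_force': 0.0, 'finger_gap': 0.09304042692179436}
side {'fx': 410.24307158991945, 'fy': 410.24307158991945, 'cx': 248.83677186885214, 'cy': 186.39415701502716, 'k1': 0.0069980515824520605, 'R': array([[-0.72758945, -0.6855795 , -0.02437903],
       [-0.36704223,  0.41906428, -0.83046079],
       [ 0.57956328, -0.59528638, -0.55654338]]), 't': array([0.37290078, 0.34612124, 0.82705713])} [-0.08097216  0.60294193  0.75682425]
top {'fx': 483.38074991902363, 'fy': 483.38074991902363, 'cx': 258.4554370416521, 'cy': 183.45329212744448, 'k1': -0.005991361651894214, 'R': array([[-0.00804892, -0.99984775,  0.01548169],
       [-0.99734757,  0.00690686, -0.07245766],
       [ 0.0723397 , -0.01602383, -0.99725132]]), 't': array([-0.08304017,  0.61381248,  1.60833487])} [ 0.49516954 -0.06149535  1.6496751 ]
```

View pics/side0.png

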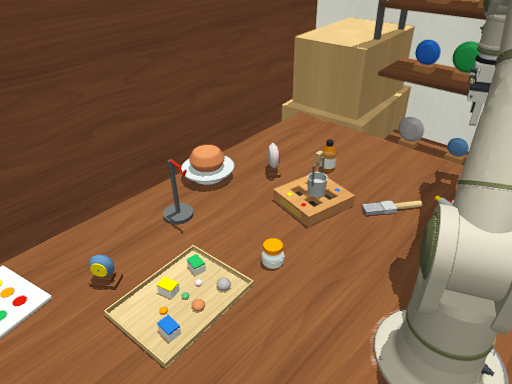

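View pics/top0.png

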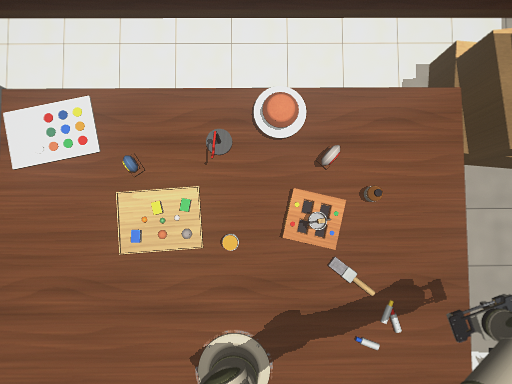

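The side view shows the pot on the box (317,185), the hookstand (178,190), and yellow, green and blue blocks in the tray (168,287), (196,264), (169,326). There is no red block. In the top view the box is at (315,218), the hook at (212,148), and the blocks at (157,207), (185,205) and (136,236).

```bash
cat > h.py <<'E'
import numpy as np,cv2
from plant import observe,snapshot
def ray(s,uv):
    d=(np.array(uv,float)-[s["cx"],s["cy"]])/[s["fx"],s["fy"]]
    u=d.copy()
    for _ in range(5): u=d/(1+s["k1"]*(u@u))
    c=-s["R"].T@s["t"]; v=s["R"].T@np.array([*u,1]); return c,v/np.linalg.norm(v)
def onz(s,uv,z):
    c,v=ray(s,uv); return c+v*(z-c[2])/v[2]
def tri(s1,a,s2,b):
    c1,v1=ray(s1,a);c2,v2=ray(s2,b)
    k=np.linalg.lstsq(np.c_[v1,-v2],c2-c1,rcond=None)[0]
    p,q=c1+k[0]*v1,c2+k[1]*v2; return (p+q)/2,np.linalg.norm(p-q)
def proj(s,X):
    p=s["R"]@np.array(X)+s["t"];u=p[:2]/p[2];u=u*(1+s["k1"]*(u@u));return u*[s["fx"],s["fy"]]+[s["cx"],s["cy"]]
def hsv(s): return cv2.cvtColor(s["frame"],cv2.COLOR_BGR2HSV)
H={"red":(174,6),"yellow":(22,33),"green":(45,85),"blue":(100,125),"orange":(8,20)}
def blobs(s,col,roi,smin=130,vmin=90,amin=4):
    h=hsv(s);a,b=H[col]; hh=h[...,0]
    m=((hh>=a)&(hh<=b)) if a<b else ((hh>=a)|(hh<=b))
    m=(m&(h[...,1]>=smin)&(h[...,2]>=vmin)).astype(np.uint8)
    x0,y0,x1,y1=roi;w=np.zeros_like(m);w[y0:y1,x0:x1]=m[y0:y1,x0:x1]
    n,l,st,c=cv2.connectedComponentsWithStats(w)
    return sorted([(int(st[i,4]),c[i].round(2),l==i) for i in range(1,n) if st[i,4]>=amin],key=lambda t:-t[0])
def state():
    o=observe();print("t",round(o["clock"],2),"tcp",np.round(o["tool_pos"],4),"q",np.round(o["ee_rot"],4),"F",np.round(o["contact_force"],1),"gap",round(o["finger_gap"],4),"j",np.round(o["joint_positions"],2));return o
E
python3 - <<'E'
from h import *
import pickle
S=pickle.load(open("side0.pkl","rb"));T=pickle.load(open("top0.pkl","rb"))
a=T["frame"][180:255,275:355];b=T["frame"][120:195,185:265];c=S["frame"][140:225,265:365]; d=S["frame"][150:230,145:225]
z=lambda i:cv2.resize(i,(400,300),interpolation=cv2.INTER_NEAREST)
cv2.imwrite("pics/crop0.png",np.vstack([np.hstack([z(a),z(b)]),np.hstack([z(c),z(d)])]))
for col in("red","yellow","green","blue"):
    for n,s,r,rt in(("T",T,(275,180,355,255),(110,180,205,260)),("S",S,(270,170,360,225),(100,245,255,360))):
        print(col,n,"box",[(x[0],x[1].tolist(),onz(s,x[1],.04)[:2].round(4).tolist()) for x in blobs(s,col,r)[:3]],"tray",[(x[0],x[1].tolist(),onz(s,x[1],.032)[:2].round(4).tolist()) for x in blobs(s,col,rt)[:3]])
for n,s,r in(("T",T,(185,120,265,195)),("S",S,(145,140,225,230))):
    for x in blobs(s,"red",r,100,60)[:2]:
        ys,xs=np.nonzero(x[2]);print("hook",n,x[0],x[1],xs.min(),xs.max(),ys.min(),ys.max())
E
```

```text
red T box [(18, [292.11, 223.28], [0.4785, -0.1981])] tray []
red S box [(11, [303.36, 204.09], [0.4811, -0.2014])] tray []
yellow T box [(19, [296.63, 204.21], [0.5417, -0.2141])] tray [(116, [156.17, 207.35], [0.535, 0.2542])]
yellow S box [(61, [290.26, 207.61], [0.4991, -0.1626]), (18, [289.39, 193.67], [0.5452, -0.2163])] tray [(188, [167.24, 283.79], [0.5358, 0.2548]), (69, [102.45, 270.71], [0.6895, 0.3356]), (10, [162.8, 309.7], [0.4818, 0.3081])]
green T box [(13, [335.54, 213.15], [0.5109, -0.3435])] tray [(94, [184.8, 204.45], [0.5439, 0.159])]
green S box [] tray [(135, [195.34, 260.96], [0.5445, 0.1606]), (11, [185.45, 296.36], [0.474, 0.2503])]
blue T box [(15, [331.4, 232.6], [0.4465, -0.3285])] tray [(107, [135.04, 235.55], [0.442, 0.3235])]
blue S box [(8, [337.0, 189.5], [0.4496, -0.3301])] tray [(238, [167.95, 324.45], [0.442, 0.3243]), (28, [110.61, 267.93], [0.6828, 0.317]), (8, [103.5, 265.0], [0.7053, 0.3235])]
hook T 70 [213.31 144.41] 211 215 131 157
hook S 75 [177.32 166.48] 169 185 159 175
```

View pics/crop0.png

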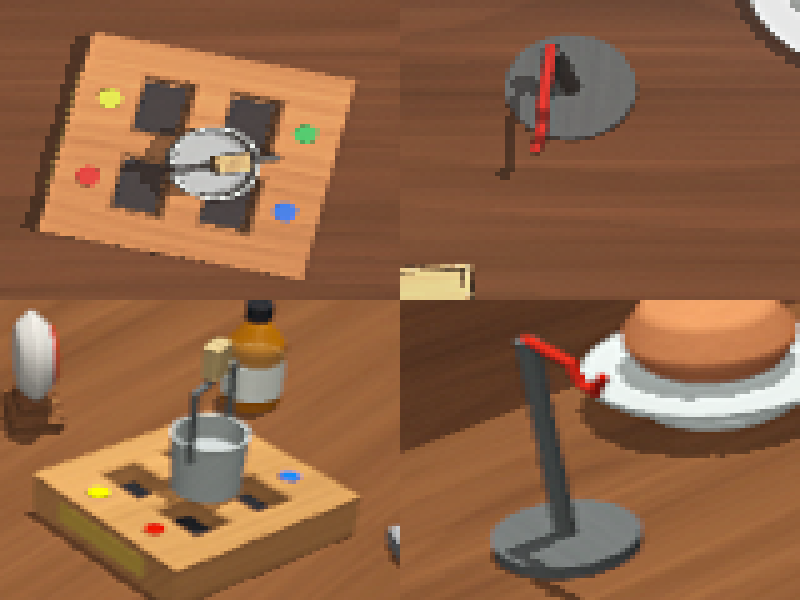

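The crops show: the pot's grip at top (321,220) and side (319,156), with the crossbar from (308.6,222.5) to (331,219.3). The hook's post top is at top (214.6,131) and side (168.6,161), its tip at (212.4,157.5) and (185,171). The recesses are dark squares beside the dots.

```bash
python3 - <<'E'
from h import *
import pickle
S=pickle.load(open("side0.pkl","rb"));T=pickle.load(open("top0.pkl","rb"))
np.set_printoptions(precision=4,suppress=True)
print("grip tri",tri(T,(321.4,220.5),S,(319.2,156.4)))
print("bar ends",onz(T,(308.6,222.5),.148),onz(T,(331,219.3),.148))
print("post",tri(T,(214.6,131),S,(168.6,160.9)),"tip",tri(T,(212.4,157.),S,(185,171.3)))
# hook axis from top mask by line fit
x=[b for b in blobs(T,"red",(185,120,265,195),100,60)][0];ys,xs=np.nonzero(x[2])
P=np.array([onz(T,(u,v),.19)[:2] for u,v in zip(xs,ys)])
vx,vy,cx,cy=cv2.fitLine(P.astype(np.float32),cv2.DIST_L2,0,.01,.01).ravel();print("hook dir deg",np.degrees(np.arctan2(vy,vx)),P.mean(0),P.min(0),P.max(0))
# base disc: dark grey
h=hsv(T);m=((h[...,1]<70)&(h[...,2]<110)).astype(np.uint8);m[:120]=0;m[165:]=0;m[:,:200]=0;m[:,240:]=0
n,l,st,c=cv2.connectedComponentsWithStats(m);i=1+st[1:,4].argmax();print("base",st[i],onz(T,c[i],.005))
# grip by colour (pale wood)
for n,s,r in(("T",T,(312,213,330,228)),("S",S,(310,148,326,166))):
    x0,y0,x1,y1=r;print(n);print(hsv(s)[y0:y1:2,x0:x1:2].reshape(-1,((x1-x0)+1)//2,3).tolist()) if 0 else None
    hh=hsv(s);m=((hh[...,0]>14)&(hh[...,0]<28)&(hh[...,1]>50)&(hh[...,2]>120));w=np.zeros_like(m);w[y0:y1,x0:x1]=m[y0:y1,x0:x1];yy,xx=np.nonzero(w);print(len(xx),xx.mean(),yy.mean(),xx.min(),xx.max(),yy.min(),yy.max())
    print(cv2.minAreaRect(np.c_[xx,yy].astype(np.float32)))
dots=[(.5417,-.2141),(.4785,-.1981),(.5109,-.3435),(.4465,-.3285)];print("box centre",np.mean(dots,0))
print("box corners",[onz(T,p,.04)[:2] for p in((293.4,188),(346,199.5),(336,249.3),(282.6,237.5))])
print("jar",onz(T,(230.5,242),.06),"stone_tall",onz(T,(330,157),.08))
E
```

```text
grip tri (array([ 0.4882, -0.2771,  0.1653]), np.float64(0.0016244137729321377))
bar ends [ 0.4816 -0.2402  0.148 ] [ 0.4909 -0.3101  0.148 ]
post (array([0.7634, 0.0487, 0.1888]), np.float64(0.002894361974422879)) tip (array([0.6835, 0.0554, 0.1906]), np.float64(0.003197336228723041))
hook dir deg -5.850229 [0.7211 0.0514] [0.6825 0.0462] [0.7623 0.0585]
base [215 133   7  12  49] [0.7683 0.0511 0.005 ]
T
30 320.96666666666664 220.03333333333333 312 324 213 222
((317.63018798828125, 218.3875732421875), (14.53846263885498, 5.615385055541992), 22.61986541748047)
S
99 319.8484848484849 154.86868686868686 315 325 148 162
((320.0, 155.0), (14.0, 10.0), 90.0)
box centre [ 0.4944 -0.2711]
box corners [array([ 0.5959, -0.204 ]), array([ 0.5562, -0.3795]), array([ 0.3913, -0.3427]), array([ 0.4317, -0.166 ])]
jar [0.4194 0.0058 0.06  ] stone_tall [ 0.6943 -0.3219  0.08  ]
```

```bash
cat >> h.py <<'E'
def go(x,y,z,a,show=True):
    """shift in tool axes + turn (deg) from the measured pose to TCP (x,y,z), tool x at world yaw a deg"""
    o=state();q=o["ee_rot"];a0=np.degrees(2*np.arctan2(q[1],q[0]))
    d=np.array([x,y,z])-o["tool_pos"];A=np.radians(a0)
    t=(a0-a+180)%360-180
    print("a0",a0.round(2),"shift",np.round([d[0]*np.cos(A)+d[1]*np.sin(A),d[0]*np.sin(A)-d[1]*np.cos(A),-d[2]],4),"turn",t.round(2))
E
python3 -c "
from h import *
go(.487,-.276,.24,7.6)"
```

```text
t 0.1 tcp [ 0.2264 -0.6883  0.2259] q [ 9.874e-01  1.583e-01 -2.000e-04 -6.000e-04] F [-0.5 -0.6 -0.7] gap 0.0928 j [ 1.18  0.6  -0.    1.6   0.    0.94 -0.08]
a0 18.21 shift [ 0.3764 -0.3102 -0.0141] turn 10.61
```

>>> servo_tool([
  [0.038, -0.031, -0.014, 2],
  [0.076, -0.062, -0.014, 4],
  [0.114, -0.093, -0.014, 6],
  [0.152, -0.124, -0.014, 8],
  [0.19, -0.155, -0.014, 10],
  [0.228, -0.186, -0.014, 10.6],
  [0.266, -0.217, -0.014, 10.6],
  [0.304, -0.248, -0.014, 10.6],
], fingers=0.75)

```text
clock: 0.9
tool_pos: [0.4385, -0.3562, 0.2405]
ee_rot: [0.998, 0.066, -0.0, -0.0]
contact_force: [-0.2, -1.1, 0.4]
finger_gap: 0.0699
gripper_force: 0.0
```

```bash
python3 - <<'E'
from h import *
go(.487,-.276,.24,7.6)
E
```

```text
t 0.9 tcp [ 0.4385 -0.3562  0.2405] q [ 9.978e-01  6.630e-02 -1.000e-04 -1.000e-04] F [-0.2 -1.1  0.4] gap 0.0699 j [ 0.57  0.39  0.02  1.96 -0.01  0.79 -0.85]
a0 7.6 shift [ 0.0587 -0.0731  0.0005] turn 0.0
```

>>> servo_tool([
  [0.03, -0.036, 0.0, 0],
  [0.059, -0.073, 0.0, 0],
  [0.059, -0.073, 0.0, 0],
  [0.059, -0.073, 0.0, 0],
])

```text
clock: 1.3
tool_pos: [0.4871, -0.2768, 0.2404]
ee_rot: [0.998, 0.068, -0.0, -0.0]
contact_force: [-0.3, -1.3, -1.1]
finger_gap: 0.0693
gripper_force: 0.0
```

```bash
python3 - <<'E'
from h import *
go(.487,-.276,.163,7.6)
S=snapshot("side");T=snapshot("top")
z=lambda i:cv2.resize(i,(400,400),interpolation=cv2.INTER_CUBIC)
cv2.imwrite("pics/a1.png",np.hstack([z(S["frame"][110:210,270:370]),z(T["frame"][180:260,275:355])]))
o=observe()["tool_pos"];print(proj(S,o),proj(T,o), "grip top exp",proj(S,[.487,-.276,.18]))
E
```

```text
t 1.3 tcp [ 0.4871 -0.2768  0.2404] q [ 9.977e-01  6.780e-02 -2.000e-04 -1.000e-04] F [-0.3 -1.3 -1.1] gap 0.0693 j [ 0.41  0.39  0.    1.97 -0.    0.79 -1.02]
a0 7.78 shift [ 0.     -0.0008  0.0774] turn 0.18
[322.49081543 132.86618418] [325.61776731 221.16302277] grip top exp [319.96490524 152.20274251]
```

View pics/a1.png

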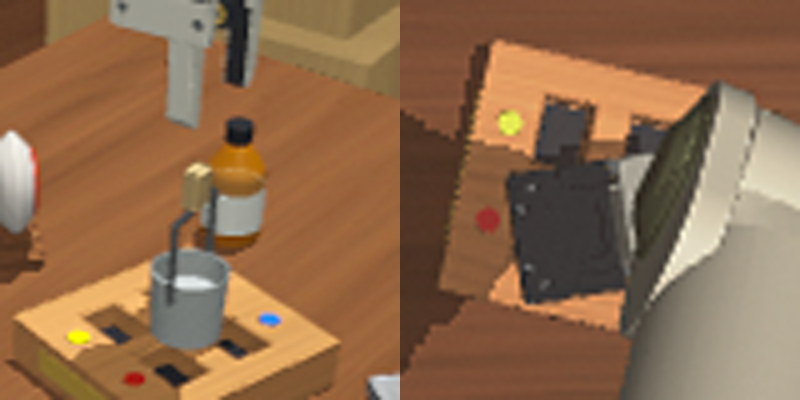

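The view shows the open fingers above the grip, whose top is at side (319.3,152.3). I expected (320.0,152.2), so it agrees within about 1 mm and I'll descend.

>>> servo_tool([
  [0, 0, 0.03, 0],
  [0, 0, 0.06, 0],
  [0, 0, 0.077, 0],
  [0, 0, 0.077, 0],
  [0, 0, 0.077, 0],
])

```text
clock: 1.9
tool_pos: [0.486, -0.2792, 0.1638]
ee_rot: [0.998, 0.065, -0.0, 0.0]
contact_force: [0.9, -0.4, 0.9]
finger_gap: 0.0695
gripper_force: 0.0
```

>>> servo_tool([
  [0, 0, 0, 0],
  [0, 0, 0, 0],
  [0, 0, 0, 0],
  [0, 0, 0, 0],
  [0, 0, 0, 0],
  [0, 0, 0, 0],
  [0, 0, 0, 0],
], fingers=0, force=30)

```text
clock: 2.6
tool_pos: [0.4866, -0.2779, 0.1635]
ee_rot: [0.998, 0.066, -0.0, -0.0]
contact_force: [0.5, -0.1, -1.9]
finger_gap: 0.0219
gripper_force: 29.9
```

>>> servo_tool([
  [0, 0, -0.015, 0],
  [0, 0, -0.035, 0],
  [0, 0, -0.055, 0],
  [0, 0, -0.07, 0],
  [0, 0, -0.077, 0],
  [0, 0, -0.077, 0],
])

```text
clock: 3.2
tool_pos: [0.4869, -0.2781, 0.2411]
ee_rot: [0.998, 0.066, 0.001, 0.0]
contact_force: [0.4, 0.2, -2.0]
finger_gap: 0.0218
gripper_force: 29.9
```

```bash
python3 - <<'E'
from h import *
import pickle
go(.635,.060,.24,-5.5)
T=snapshot("top");pickle.dump(T,open("top1.pkl","wb"));S=snapshot("side");pickle.dump(S,open("side1.pkl","wb"))
z=lambda i:cv2.resize(i,(400,400),interpolation=cv2.INTER_CUBIC)
cv2.imwrite("pics/a2.png",np.hstack([z(S["frame"][110:210,270:370]),z(T["frame"][180:260,275:355])]))
E
```

```text
t 3.2 tcp [ 0.4869 -0.2781  0.2411] q [9.978e-01 6.640e-02 5.000e-04 3.000e-04] F [ 0.4  0.2 -2. ] gap 0.0218 j [ 0.42  0.38  0.    1.97 -0.    0.79 -1.02]
a0 7.61 shift [ 0.1916 -0.3155  0.0011] turn 13.11
```

View pics/a2.png

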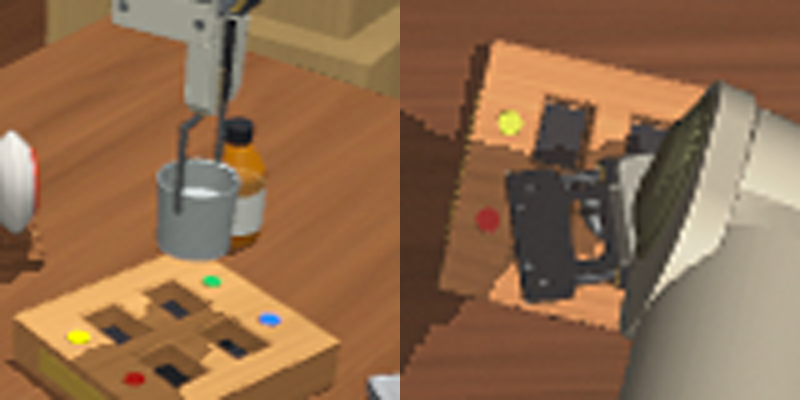

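The pot is held upright, clear of the box, at side crop (195,210).

>>> servo_tool([
  [0.008, -0.013, 0, 0],
  [0.024, -0.04, 0, 1],
  [0.046, -0.075, 0, 3],
  [0.07, -0.115, 0, 5],
  [0.094, -0.155, 0, 7],
  [0.118, -0.195, 0, 9],
  [0.142, -0.235, 0, 11],
  [0.162, -0.267, 0, 13],
])

```text
clock: 4.1
tool_pos: [0.6121, 0.0128, 0.2396]
ee_rot: [0.999, -0.046, -0.001, -0.0]
contact_force: [0.3, 0.2, -0.5]
finger_gap: 0.0217
gripper_force: 29.9
```

```bash
python3 - <<'E'
from h import *
go(.635,.060,.24,-5.5)
E
```

```text
t 4.1 tcp [0.6121 0.0128 0.2396] q [ 9.989e-01 -4.640e-02 -7.000e-04 -5.000e-04] F [ 0.3  0.2 -0.5] gap 0.0217 j [-0.13  0.45  0.03  1.85 -0.02  0.84 -1.76]
a0 -5.32 shift [ 0.0184 -0.0491 -0.0004] turn 0.18
```

>>> servo_tool([
  [0.008, -0.02, 0, 0],
  [0.014, -0.035, 0, 0],
  [0.018, -0.045, 0, 0],
  [0.018, -0.049, 0, 0],
  [0.018, -0.049, 0, 0],
  [0.018, -0.049, 0, 0],
])

```text
clock: 4.7
tool_pos: [0.634, 0.0536, 0.2407]
ee_rot: [0.999, -0.048, -0.0, 0.0]
contact_force: [0.2, -0.9, -1.3]
finger_gap: 0.0218
gripper_force: 29.9
```

```bash
python3 - <<'E'
from h import *
go(.702,.054,.23,-5.5)
T=snapshot("top");S=snapshot("side")
z=lambda i:cv2.resize(i,(400,400),interpolation=cv2.INTER_CUBIC)
cv2.imwrite("pics/a3.png",np.hstack([z(S["frame"][110:230,140:260]),z(T["frame"][110:210,170:270])]))
for X in([.702,.054,.18],[.685,.0555,.196],[.762,.048,.19],[.702,.054,.184]):print(X,(proj(S,X)-[140,110])/120*400,(proj(T,X)-[170,110])*4)
p=observe()["tool_pos"];print((proj(S,p-[0,0,.0155])-[140,110])/120*400)
E
```

```text
t 4.7 tcp [0.634  0.0536 0.2407] q [ 9.989e-01 -4.790e-02 -1.000e-04  4.000e-04] F [ 0.2 -0.9 -1.3] gap 0.0218 j [-0.19  0.48  0.03  1.8  -0.02  0.87 -1.82]
a0 -5.49 shift [ 0.0676 -0.0069  0.0107] turn 0.01
[0.702, 0.054, 0.18] [140.19767386 206.97447601] [170.91716286 164.38359706]
[0.685, 0.0555, 0.196] [150.00090226 197.99462789] [167.2871796 183.7675672]
[0.762, 0.048, 0.19] [ 98.63410754 168.74590039] [177.67911361  84.36812653]
[0.702, 0.054, 0.184] [139.62504602 202.74502274] [170.50371707 163.65361993]
[190.22007369 187.18551994]
```

View pics/a3.png

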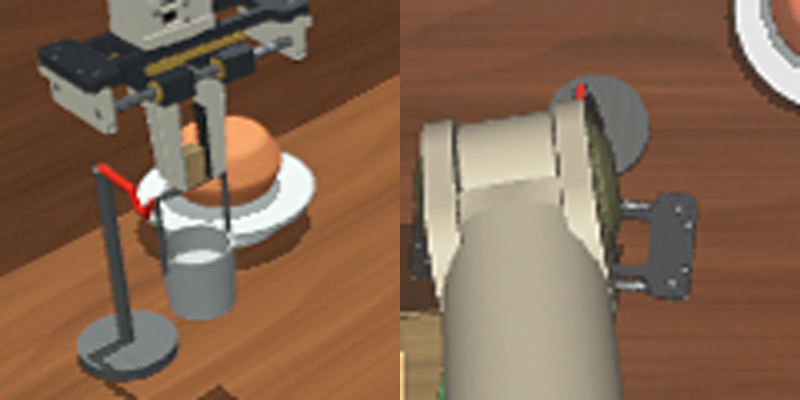

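The side view shows the pot in front of the hook: the tip at crop (150,202), the throat near (143,212) and the post top at (99,168). All match my estimates within about 2 mm.

>>> servo_tool([
  [0.01, -0.004, 0, 0],
  [0.025, -0.007, 0.003, 0],
  [0.04, -0.007, 0.006, 0],
  [0.055, -0.007, 0.009, 0],
  [0.064, -0.007, 0.009, 0],
  [0.0675, -0.007, 0.009, 0],
  [0.0675, -0.007, 0.009, 0],
  [0.0675, -0.007, 0.009, 0],
])

```text
clock: 5.6
tool_pos: [0.7018, 0.0559, 0.2317]
ee_rot: [0.999, -0.047, -0.0, -0.0]
contact_force: [0.1, -0.4, -1.5]
finger_gap: 0.0216
gripper_force: 29.9
```

```bash
python3 - <<'E'
from h import *
go(.702,.054,.1995,-5.5)
T=snapshot("top");S=snapshot("side")
cv2.imwrite("pics/a4.png",cv2.resize(S["frame"][120:220,140:240],(600,600),interpolation=cv2.INTER_CUBIC))
E
```

```text
t 5.6 tcp [0.7018 0.0559 0.2317] q [ 9.989e-01 -4.700e-02 -2.000e-04 -0.000e+00] F [ 0.1 -0.4 -1.5] gap 0.0216 j [-0.18  0.57  0.03  1.65 -0.02  0.93 -1.81]
a0 -5.39 shift [0.0003 0.0019 0.0322] turn 0.11
```

View pics/a4.png

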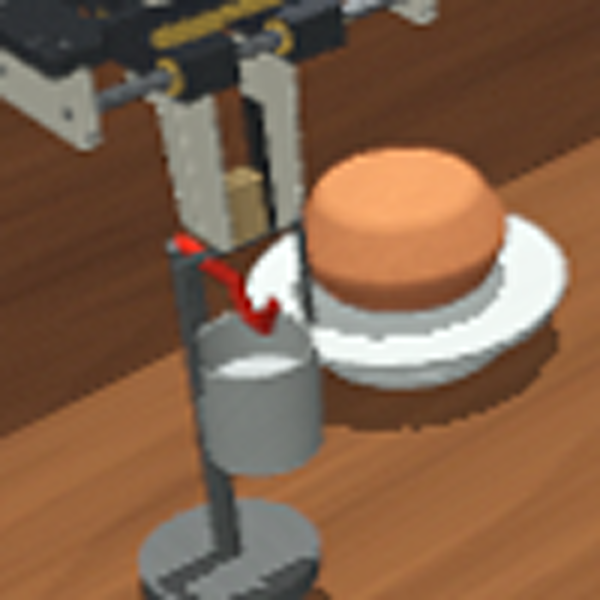

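The side crop shows the bar at about (246,241), with the hook's throat below at (255,316) and the tip at (270,301). This agrees with the predictions, (252,313) and (270,296), so I'll lower slowly.

>>> servo_tool([
  [0, 0, 0.006, 0],
  [0, 0, 0.012, 0],
  [0, 0, 0.018, 0],
  [0, 0, 0.022, 0],
  [0, 0, 0.024, 0],
  [0, 0, 0.026, 0],
  [0, 0, 0.026, 0],
])

```text
clock: 6.4
tool_pos: [0.7022, 0.0559, 0.2053]
ee_rot: [0.999, -0.047, -0.0, 0.0]
contact_force: [-0.7, -0.2, -2.6]
finger_gap: 0.0215
gripper_force: 29.9
```

>>> servo_tool([
  [0, 0, 0.002, 0],
  [0, 0, 0.004, 0],
  [0, 0, 0.005, 0],
  [0, 0, 0.006, 0],
  [0, 0, 0.006, 0],
  [0, 0, 0.006, 0],
])

```text
clock: 7.0
tool_pos: [0.702, 0.056, 0.2001]
ee_rot: [0.999, -0.047, -0.0, -0.0]
contact_force: [-4.0, 0.3, 4.8]
finger_gap: 0.0218
gripper_force: 29.9
```

>>> servo_tool([
  [0, 0, 0, 0],
  [0, 0, 0, 0],
  [0, 0, 0, 0],
  [0, 0, 0, 0],
  [0, 0, 0, 0],
], fingers=0.5)

```text
clock: 7.5
tool_pos: [0.7023, 0.0558, 0.1995]
ee_rot: [0.999, -0.047, -0.0, 0.0]
contact_force: [-0.3, 0.3, 0.1]
finger_gap: 0.0461
gripper_force: 0.0
```

>>> servo_tool([
  [0, 0, -0.01, 0],
  [0, 0, -0.03, 0],
  [0, 0, -0.06, 0],
  [0, 0, -0.1, 0],
  [-0.03, 0, -0.1, 0],
  [-0.07, 0, -0.1, 0],
  [-0.11, 0, -0.1, 0],
  [-0.15, 0, -0.1, 0],
])

```text
clock: 8.3
tool_pos: [0.5515, 0.07, 0.3004]
ee_rot: [0.999, -0.047, 0.0, -0.0]
contact_force: [-0.2, 0.1, 0.5]
finger_gap: 0.0464
gripper_force: 0.0
```

```bash
python3 - <<'E'
from h import *
import pickle
state()
T=snapshot("top");S=snapshot("side");pickle.dump((S,T),open("p2.pkl","wb"))
z=lambda i,k=300:cv2.resize(i,(k,k),interpolation=cv2.INTER_CUBIC)
a=np.hstack([z(S["frame"][120:220,140:240],400),z(T["frame"][180:260,275:355],400)])
b=np.hstack([cv2.resize(T["frame"][180:260,110:210],(400,200)*1),cv2.resize(S["frame"][240:360,100:260],(400,200))])
cv2.imwrite("pics/a5.png",np.vstack([a,b]))
for col in("red","yellow","green","blue"):
    print(col,"box",[(x[0],x[1].tolist(),onz(T,x[1],.04)[:2].round(4).tolist()) for x in blobs(T,col,(275,180,355,255))[:3]],"tray",[(x[0],x[1].tolist(),onz(T,x[1],.032)[:2].round(4).tolist()) for x in blobs(T,col,(110,180,210,260))[:3]],[(x[0],onz(S,x[1],.032)[:2].round(4).tolist()) for x in blobs(S,col,(90,235,260,365))[:3]])
E
```

```text
t 8.3 tcp [0.5515 0.07   0.3004] q [ 9.989e-01 -4.710e-02  5.000e-04 -1.000e-04] F [-0.2  0.1  0.5] gap 0.0464 j [-0.24  0.31  0.02  1.91 -0.01  0.92 -1.88]
red box [(18, [292.11, 223.28], [0.4785, -0.1981])] tray [] []
yellow box [(19, [296.63, 204.21], [0.5417, -0.2141])] tray [(112, [156.04, 207.28], [0.5352, 0.2546])] [(195, [0.5362, 0.2545]), (165, [0.7006, 0.3406]), (14, [0.4826, 0.3075])]
green box [(13, [335.54, 213.15], [0.5109, -0.3435])] tray [] [(138, [0.5439, 0.1605]), (12, [0.4744, 0.2496])]
blue box [(15, [331.4, 232.6], [0.4465, -0.3285])] tray [(107, [135.04, 235.55], [0.442, 0.3235])] [(238, [0.442, 0.3243]), (35, [0.6863, 0.3179]), (10, [0.7326, 0.3376])]
```

View pics/a5.png

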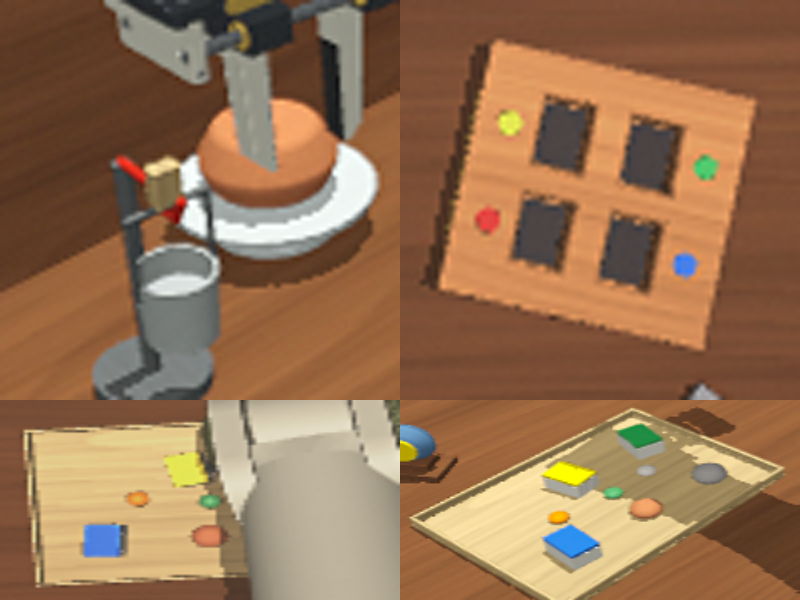

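The pot hangs on the hook: side crop shows its bar in the throat at (165,205). All four recesses are visible in the top view, next to their dots. The yellow, green and blue blocks lie in the tray, unmoved.

```bash
cat >> h.py <<'E'
def rect(s,m,z):
    P=np.array([onz(s,(u,v),z)[:2] for v,u in zip(*np.nonzero(m))],np.float32)
    h=cv2.convexHull(P); (cx,cy),(w,l),an=cv2.minAreaRect(h); mm=P.mean(0)
    if w<l: an+=90; w,l=l,w
    return np.round([cx,cy,*mm],4),np.round([w*1e3,l*1e3],1),round((an+90)%180-90,1)   # yaw of the long axis
E
python3 - <<'E'
from h import *
import pickle
S2,T2=pickle.load(open("p2.pkl","rb"));S=pickle.load(open("side0.pkl","rb"));T=pickle.load(open("top0.pkl","rb"))
for n,s,c,r in(("T0",T,"yellow",(110,180,210,260)),("T0",T,"green",(110,180,210,260)),("T0",T,"blue",(110,180,210,260)),("S2",S2,"yellow",(100,245,255,360)),("S2",S2,"green",(100,245,255,360)),("S2",S2,"blue",(120,290,255,360))):
    print(n,c,*rect(s,blobs(s,c,r,120,70)[0][2],.032))
h=hsv(T2);print("top colour",h[190:200:4,300],h[218,316])
for th in(100,140,165):
  m=(h[...,2]<th).astype(np.uint8);w=np.zeros_like(m);
  poly=np.array([(296,191),(343.5,202),(334.5,246.5),(285.5,235)],np.int32);cv2.fillPoly(w,[poly],1);m&=w
  n,l,st,c=cv2.connectedComponentsWithStats(m)
  for i in range(1,n):
    if st[i,4]>30: print(th,st[i,4],*rect(T2,l==i,.04))
E
```

```text
T0 yellow [0.5348 0.254  0.5348 0.2541] [42.2 29.7] 14.4
T0 green [0.5436 0.1588 0.5438 0.1594] [38.5 29.7] -7.9
T0 blue [0.4422 0.3236 0.4422 0.3236] [36.8 26.5] 0.5
S2 yellow [0.536  0.2544 0.5362 0.2544] [45.9 32.8] 13.8
S2 green [0.5451 0.1604 0.5443 0.1606] [43.1 29.2] -10.9
S2 blue [0.4424 0.3241 0.4422 0.3243] [43.3 28.7] -1.8
top colour [[ 13 148 222]
 [ 13 145 225]
 [ 14 145 227]] [ 13 144 223]
100 120 [ 0.5341 -0.2493  0.5332 -0.2491] [43.3 32. ] -12.2
100 122 [ 0.5201 -0.3071  0.5192 -0.3072] [44.3 32. ] -12.4
100 120 [ 0.4693 -0.2345  0.4687 -0.2346] [41.  32.8] -13.5
100 122 [ 0.4552 -0.2923  0.455  -0.2925] [41.  32.8] -13.6
140 136 [ 0.5337 -0.2492  0.5329 -0.2498] [45.2 34.6] -12.2
140 136 [ 0.52   -0.3079  0.5195 -0.3081] [45.3 33.6] -13.6
140 136 [ 0.4703 -0.2342  0.4695 -0.2344] [44.9 34.6] -12.2
140 139 [ 0.456  -0.2932  0.4557 -0.2929] [44.5 35. ] -13.6
165 152 [ 0.5347 -0.2501  0.5337 -0.2498] [47.8 35.6] -14.5
165 156 [ 0.5201 -0.3082  0.52   -0.3084] [48.1 36.2] -10.6
165 151 [ 0.4696 -0.2348  0.4696 -0.235 ] [47.5 36.3] -15.0
165 151 [ 0.4554 -0.2926  0.4561 -0.2931] [47.5 36.2] -14.5
```

```bash
python3 - <<'E'
from h import *
go(.5442,.160,.07,-9.5)
E
```

```text
t 8.4 tcp [0.5485 0.0703 0.3008] q [ 9.989e-01 -4.630e-02 -7.000e-04 -1.000e-04] F [ 0.4  0.7 -0.2] gap 0.0465 j [-0.24  0.31  0.02  1.91 -0.01  0.92 -1.88]
a0 -5.31 shift [-0.0125 -0.089   0.2308] turn 4.19
```

>>> servo_tool([
  [-0.004, -0.02, 0.03, 1],
  [-0.007, -0.045, 0.07, 2],
  [-0.01, -0.07, 0.11, 3],
  [-0.012, -0.089, 0.15, 4.2],
  [-0.012, -0.089, 0.19, 4.2],
  [-0.012, -0.089, 0.22, 4.2],
  [-0.012, -0.089, 0.23, 4.2],
  [-0.012, -0.089, 0.23, 4.2],
], fingers=0.65)

```text
clock: 9.2
tool_pos: [0.5495, 0.1595, 0.0688]
ee_rot: [0.996, -0.084, -0.001, 0.0]
contact_force: [0.1, -0.2, -0.3]
finger_gap: 0.0608
gripper_force: 0.0
```

```bash
python3 - <<'E'
from h import *
S=snapshot("side")
b=blobs(S,"green",(100,240,260,360),120,70)[0];print("green",b[0],*rect(S,b[2],.032))
go(.5442,.160,.030,-9.5)
E
```

```text
green 139 [0.5449 0.1603 0.5442 0.1606] [43.5 29.1] -8.5
t 9.25 tcp [0.5501 0.1596 0.07  ] q [ 9.965e-01 -8.380e-02  1.000e-04  0.000e+00] F [ 0.2 -0.7 -0.1] gap 0.0605 j [-0.39  0.64  0.01  2.07 -0.01  0.43 -2.11]
a0 -9.61 shift [-0.0058  0.0006  0.04  ] turn -0.11
```

>>> servo_tool([
  [-0.005, 0, 0.01, 0],
  [-0.005, 0, 0.03, 0],
  [-0.005, 0, 0.04, 0],
  [-0.005, 0, 0.04, 0],
  [-0.005, 0, 0.04, 0],
])

```text
clock: 9.75
tool_pos: [0.5446, 0.1605, 0.0301]
ee_rot: [0.996, -0.084, 0.0, -0.0]
contact_force: [0.1, -0.6, 0.3]
finger_gap: 0.0601
gripper_force: 0.0
```

>>> servo_tool([
  [0, 0, 0, 0],
  [0, 0, 0, 0],
  [0, 0, 0, 0],
  [0, 0, 0, 0],
  [0, 0, 0, 0],
], fingers=0, force=20)

```text
clock: 10.25
tool_pos: [0.5445, 0.1606, 0.0298]
ee_rot: [0.997, -0.084, 0.0, -0.0]
contact_force: [-0.8, 0.3, 2.7]
finger_gap: 0.0298
gripper_force: 20.0
```

>>> servo_tool([
  [0, 0, -0.01, 0],
  [0, 0, -0.03, 0],
  [0, 0, -0.06, 0],
  [0, 0, -0.09, 0],
  [0, 0, -0.11, 0],
  [0, 0, -0.11, 0],
])

```text
clock: 10.85
tool_pos: [0.5457, 0.1609, 0.1428]
ee_rot: [0.996, -0.084, 0.002, -0.001]
contact_force: [1.0, 0.3, -1.1]
finger_gap: 0.0297
gripper_force: 20.0
```

```bash
python3 - <<'E'
from h import *
go(.520,-.308,.14,-13.3)
E
```

```text
t 10.85 tcp [0.5457 0.1609 0.1428] q [ 0.9965 -0.0837  0.0022 -0.001 ] F [ 1.   0.3 -1.1] gap 0.0297 j [-0.4   0.52  0.02  2.04 -0.01  0.57 -2.11]
a0 -9.61 shift [0.053  0.4666 0.0028] turn 3.69
```

>>> servo_tool([
  [0.003, 0.03, 0, 0.5],
  [0.008, 0.07, 0, 1],
  [0.013, 0.115, 0, 2],
  [0.018, 0.16, 0, 3],
  [0.023, 0.205, 0, 3.7],
  [0.028, 0.25, 0, 3.7],
  [0.033, 0.295, 0, 3.7],
  [0.038, 0.34, 0, 3.7],
])

```text
clock: 11.65
tool_pos: [0.5244, -0.1827, 0.1391]
ee_rot: [0.993, -0.116, -0.001, -0.0]
contact_force: [0.3, -0.6, -0.9]
finger_gap: 0.0303
gripper_force: 20.0
```

>>> servo_tool([
  [0.006, 0.04, 0, 0],
  [0.01, 0.08, 0, 0],
  [0.015, 0.115, 0, 0],
  [0.015, 0.126, 0, 0],
  [0.015, 0.126, 0, 0],
  [0.015, 0.126, 0, 0],
])

```text
clock: 12.25
tool_pos: [0.5108, -0.3056, 0.1392]
ee_rot: [0.993, -0.115, -0.0, -0.001]
contact_force: [-0.8, 0.2, -0.5]
finger_gap: 0.0299
gripper_force: 20.0
```

```bash
python3 - <<'E'
from h import *
go(.520,-.308,.09,-13.3)
E
```

```text
t 12.25 tcp [ 0.5108 -0.3056  0.1392] q [ 9.933e-01 -1.153e-01 -4.000e-04 -6.000e-04] F [-0.8  0.2 -0.5] gap 0.0299 j [ 0.47  0.55 -0.03  1.98  0.03  0.61 -1.39]
a0 -13.24 shift [0.0095 0.0003 0.0492] turn 0.06
```

>>> servo_tool([
  [0.005, 0, 0.02, 0],
  [0.0095, 0, 0.04, 0],
  [0.0095, 0, 0.055, 0],
  [0.0095, 0, 0.062, 0],
  [0.0095, 0, 0.062, 0],
  [0.0095, 0, 0.062, 0],
])

```text
clock: 12.85
tool_pos: [0.5202, -0.309, 0.0779]
ee_rot: [0.993, -0.115, 0.0, 0.0]
contact_force: [0.6, -0.1, -1.3]
finger_gap: 0.0299
gripper_force: 20.0
```

```bash
python3 - <<'E'
from h import *
go(.520,-.308,.054,-13.3)
S=snapshot("side")
b=blobs(S,"green",(270,130,370,215),100,60)
for x in b[:3]: print(x[0],x[1],onz(S,x[1],.079))
cv2.imwrite("pics/a6.png",cv2.resize(S["frame"][130:220,270:370],(600,540),interpolation=cv2.INTER_CUBIC))
E
```

```text
t 12.85 tcp [ 0.5202 -0.309   0.0779] q [ 0.9933 -0.1155  0.      0.    ] F [ 0.6 -0.1 -1.3] gap 0.0299 j [ 0.46  0.65 -0.03  1.99  0.03  0.5  -1.39]
a0 -13.26 shift [-0.0004 -0.0009  0.0239] turn 0.04
49 [317.41 174.  ] [ 0.51271222 -0.31154908  0.079     ]
```

View pics/a6.png

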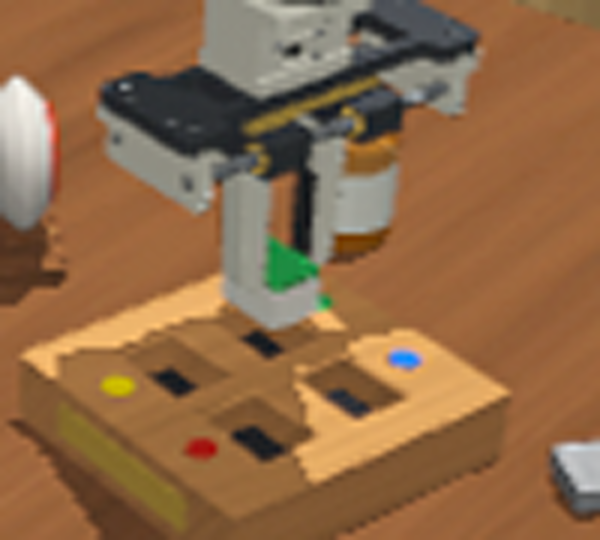

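The block is held level just above the green recess, its bottom edge at (280,325) with the recess below it at (265,340).

>>> servo_tool([
  [0, -0.001, 0.006, 0],
  [0, -0.001, 0.01, 0],
  [0, -0.001, 0.013, 0],
  [0, -0.001, 0.016, 0],
  [0, -0.001, 0.019, 0],
  [0, -0.001, 0.019, 0],
])

```text
clock: 13.5
tool_pos: [0.52, -0.3083, 0.0581]
ee_rot: [0.993, -0.116, -0.0, -0.0]
contact_force: [-0.1, 0.8, -0.8]
finger_gap: 0.0301
gripper_force: 20.0
```

>>> servo_tool([
  [0, 0, 0.002, 0],
  [0, 0, 0.004, 0],
  [0, 0, 0.006, 0],
  [0, 0, 0.006, 0],
])

```text
clock: 13.9
tool_pos: [0.5202, -0.3083, 0.0523]
ee_rot: [0.993, -0.116, -0.0, -0.0]
contact_force: [0.1, 0.4, -1.1]
finger_gap: 0.03
gripper_force: 20.0
```

>>> servo_tool([
  [0, 0, 0, 0],
  [0, 0, 0, 0],
  [0, 0, 0, 0],
  [0, 0, -0.01, 0],
  [0, 0, -0.03, 0],
  [0, 0, -0.04, 0],
  [0, 0, -0.04, 0],
  [0, 0, -0.04, 0],
], fingers=0.5)

```text
clock: 14.7
tool_pos: [0.5204, -0.3084, 0.0928]
ee_rot: [0.993, -0.116, 0.0, 0.0]
contact_force: [-0.0, -0.8, 0.3]
finger_gap: 0.0464
gripper_force: 0.0
```

>>> servo_tool([
  [0, 0, 0, 0],
  [0, 0, 0, 0],
  [0, 0, 0, 0],
  [0, 0, 0, 0],
  [0, 0, 0, 0],
  [0, 0, 0, 0],
], fingers=0)

```text
clock: 15.3
tool_pos: [0.5203, -0.3083, 0.0925]
ee_rot: [0.993, -0.116, -0.0, -0.0]
contact_force: [0.8, -0.1, 0.6]
finger_gap: 0.0032
gripper_force: 0.0
```

```bash
python3 - <<'E'
from h import *
go(.520,-.308,.048,-13.3)
S=snapshot("side")
for x in blobs(S,"green",(270,130,370,215),100,60)[:3]: print(x[0],x[1],[*rect(S,x[2],.05)])
E
```

```text
t 15.3 tcp [ 0.5203 -0.3083  0.0925] q [ 9.933e-01 -1.157e-01 -1.000e-04 -0.000e+00] F [ 0.8 -0.1  0.6] gap 0.0032 j [ 0.46  0.63 -0.03  1.99  0.03  0.53 -1.39]
a0 -13.29 shift [-0.0003 -0.0003  0.0445] turn 0.01
79 [314.22 182.05] [array([ 0.5179, -0.3065,  0.5181, -0.3055]), array([43.4, 32.7]), -12.5]
8 [322.5 179.5] [array([ 0.5072, -0.3345,  0.5072, -0.3345]), array([10. ,  5.8]), 41.1]
```

>>> servo_tool([
  [0, 0, 0.015, 0],
  [0, 0, 0.028, 0],
  [0, 0, 0.033, 0],
  [0, 0, 0.036, 0],
  [0, 0, 0.039, 0],
  [0, 0, 0.041, 0],
  [0, 0, 0.043, 0],
  [0, 0, 0.044, 0],
])

```text
clock: 16.15
tool_pos: [0.5195, -0.3079, 0.0485]
ee_rot: [0.993, -0.116, -0.001, -0.0]
contact_force: [-4.0, 2.1, 5.1]
finger_gap: 0.0003
gripper_force: 2.5
```

>>> servo_tool([
  [0, 0, 0.001, 0],
  [0, 0, 0.0015, 0],
  [0, 0, 0.002, 0],
  [0, 0, 0.002, 0],
])

```text
clock: 16.55
tool_pos: [0.5195, -0.308, 0.0483]
ee_rot: [0.993, -0.116, -0.0, -0.0]
contact_force: [-7.8, 3.9, 23.7]
finger_gap: 0.0001
gripper_force: 11.8
```

>>> servo_tool([
  [0, 0, -0.005, 0],
  [0, 0, -0.03, 0],
  [0, 0, -0.06, 0],
  [0, 0, -0.09, 0],
  [0, 0, -0.1, 0],
  [0, 0, -0.1, 0],
], fingers=0.65)

```text
clock: 17.15
tool_pos: [0.5212, -0.3089, 0.1479]
ee_rot: [0.993, -0.116, 0.001, 0.001]
contact_force: [0.0, -0.9, 0.2]
finger_gap: 0.0437
gripper_force: 0.0
```

```bash
python3 - <<'E'
from h import *
S=snapshot("side")
for x in blobs(S,"green",(270,130,370,215),100,60)[:3]: print(x[0],x[1],[*rect(S,x[2],.04)])
for c in("yellow","blue"):
    for b in blobs(S,c,(120,250,260,360),120,70)[:1]:print(c,b[0],b[1],*rect(S,b[2],.032))
go(.535,.2542,.14,14)
E
```

```text
79 [313.99 184.27] [array([ 0.5201, -0.3075,  0.5197, -0.3076]), array([42.3, 32.8]), -13.2]
10 [322.5 179.8] [array([ 0.5139, -0.3455,  0.5145, -0.3463]), array([12.5,  9.5]), -55.0]
yellow 200 [167.14 283.7 ] [0.5363 0.2545 0.5363 0.2548] [45.7 32.5] 14.6
blue 239 [167.9  324.44] [0.4424 0.3241 0.4422 0.3243] [43.3 28.7] -1.8
t 17.2 tcp [ 0.5205 -0.3085  0.1467] q [ 9.933e-01 -1.157e-01  5.000e-04  2.000e-04] F [ 0.3  0.  -0.3] gap 0.0475 j [ 0.46  0.55 -0.03  1.95  0.03  0.64 -1.39]
a0 -13.29 shift [-0.1153 -0.5509  0.0067] turn -27.29
```

>>> servo_tool([
  [-0.009, -0.04, 0, -4],
  [-0.018, -0.085, 0, -8],
  [-0.028, -0.13, 0, -12],
  [-0.037, -0.175, 0, -16],
  [-0.046, -0.22, 0, -20],
  [-0.056, -0.265, 0, -24],
  [-0.065, -0.31, 0, -27.3],
  [-0.075, -0.355, 0, -27.3],
])

```text
clock: 18.0
tool_pos: [0.5281, 0.0561, 0.145]
ee_rot: [0.992, 0.123, -0.001, -0.0]
contact_force: [1.0, -0.5, -0.7]
finger_gap: 0.0605
gripper_force: 0.0
```

```bash
python3 -c "
from h import *
go(.5355,.2545,.07,14)"
```

```text
t 18.0 tcp [0.5281 0.0561 0.145 ] q [ 9.924e-01  1.229e-01 -1.200e-03 -1.000e-04] F [ 1.  -0.5 -0.7] gap 0.0605 j [-0.12  0.49 -0.13  2.11  0.12  0.55 -1.66]
a0 14.12 shift [ 0.0556 -0.1906  0.075 ] turn 0.12
```

>>> servo_tool([
  [0.012, -0.045, 0, 0],
  [0.025, -0.09, 0, 0],
  [0.036, -0.13, 0.02, 0],
  [0.047, -0.165, 0.04, 0],
  [0.052, -0.18, 0.06, 0],
  [0.052, -0.18, 0.07, 0],
  [0.052, -0.18, 0.07, 0],
  [0.052, -0.18, 0.07, 0],
])

```text
clock: 18.8
tool_pos: [0.5356, 0.2397, 0.0762]
ee_rot: [0.993, 0.121, -0.001, 0.001]
contact_force: [-0.9, 0.3, -0.1]
finger_gap: 0.0604
gripper_force: 0.0
```

```bash
python3 -c "
from h import *
S=snapshot('side')
for b in blobs(S,'yellow',(120,250,260,360),120,70)[:1]:print(b[0],b[1],*rect(S,b[2],.032))
go(.5355,.2545,.03,14)"
```

```text
186 [167.74 284.08] [0.5362 0.2543 0.5342 0.2545] [45.4 32.8] 14.5
t 18.85 tcp [0.536  0.2399 0.0768] q [ 9.927e-01  1.209e-01 -1.000e-04  4.000e-04] F [ 0.4 -0.8 -0.2] gap 0.0605 j [-0.46  0.64 -0.09  2.03  0.12  0.48 -1.96]
a0 13.89 shift [ 0.003  -0.0143  0.0468] turn -0.11
```

>>> servo_tool([
  [0.003, -0.014, 0.01, 0],
  [0.003, -0.014, 0.03, 0],
  [0.003, -0.014, 0.046, 0],
  [0.003, -0.014, 0.046, 0],
  [0.003, -0.014, 0.046, 0],
])

```text
clock: 19.35
tool_pos: [0.5354, 0.2562, 0.0308]
ee_rot: [0.993, 0.122, -0.0, -0.0]
contact_force: [0.5, -0.6, 0.0]
finger_gap: 0.0604
gripper_force: 0.0
```

>>> servo_tool([
  [0, 0, 0, 0],
  [0, 0, 0, 0],
  [0, 0, 0, 0],
  [0, 0, 0, 0],
  [0, 0, 0, 0],
], fingers=0)

```text
clock: 19.85
tool_pos: [0.5355, 0.2559, 0.0309]
ee_rot: [0.993, 0.122, 0.0, -0.0]
contact_force: [-0.8, -1.3, 3.7]
finger_gap: 0.0296
gripper_force: 20.0
```

>>> servo_tool([
  [0, 0, -0.01, 0],
  [0, 0, -0.03, 0],
  [0, 0, -0.06, 0],
  [0, 0, -0.09, 0],
  [0, 0, -0.11, 0],
  [0, 0, -0.11, 0],
])

```text
clock: 20.45
tool_pos: [0.5366, 0.2566, 0.1439]
ee_rot: [0.993, 0.122, 0.002, -0.001]
contact_force: [0.5, 1.2, -0.4]
finger_gap: 0.0298
gripper_force: 20.0
```

```bash
python3 -c "
from h import *
go(.5337,-.2497,.14,-13.3)"
```

```text
t 20.45 tcp [0.5366 0.2566 0.1439] q [ 9.925e-01  1.218e-01  2.300e-03 -9.000e-04] F [ 0.5  1.2 -0.4] gap 0.0298 j [-0.47  0.55 -0.1   1.98  0.09  0.62 -1.96]
a0 14.0 shift [-0.1253  0.4905  0.0039] turn 27.3
```

>>> servo_tool([
  [-0.008, 0.03, 0, 3],
  [-0.018, 0.07, 0, 7],
  [-0.03, 0.115, 0, 11],
  [-0.041, 0.16, 0, 15],
  [-0.052, 0.205, 0, 19],
  [-0.064, 0.25, 0, 23],
  [-0.075, 0.295, 0, 27.3],
  [-0.087, 0.34, 0, 27.3],
])

```text
clock: 21.25
tool_pos: [0.5326, -0.0967, 0.14]
ee_rot: [0.993, -0.117, -0.0, 0.0]
contact_force: [1.6, -0.7, -0.2]
finger_gap: 0.0296
gripper_force: 20.0
```

```bash
python3 -c "
from h import *
go(.5337,-.2497,.078,-13.3)"
```

```text
t 21.25 tcp [ 0.5326 -0.0967  0.14  ] q [ 9.932e-01 -1.168e-01 -5.000e-04  1.000e-04] F [ 1.6 -0.7 -0.2] gap 0.0296 j [ 0.08  0.5  -0.01  2.1   0.01  0.54 -1.74]
a0 -13.41 shift [0.0366 0.1486 0.062 ] turn -0.11
```

>>> servo_tool([
  [0.01, 0.04, 0, 0],
  [0.02, 0.08, 0, 0],
  [0.03, 0.115, 0.01, 0],
  [0.036, 0.135, 0.025, 0],
  [0.036, 0.139, 0.04, 0],
  [0.036, 0.139, 0.055, 0],
  [0.036, 0.139, 0.06, 0],
  [0.036, 0.139, 0.06, 0],
])

```text
clock: 22.05
tool_pos: [0.5356, -0.2381, 0.0795]
ee_rot: [0.993, -0.116, -0.001, -0.0]
contact_force: [0.9, 0.1, -0.9]
finger_gap: 0.0294
gripper_force: 20.0
```

```bash
python3 -c "
from h import *
go(.5337,-.2497,.058,-13.3)
S=snapshot('side')
for b in blobs(S,'yellow',(280,140,340,210),120,70)[:2]:print(b[0],b[1],*rect(S,b[2],.08))"
```

```text
t 22.05 tcp [ 0.5356 -0.2381  0.0795] q [ 9.933e-01 -1.156e-01 -1.100e-03 -3.000e-04] F [ 0.9  0.1 -0.9] gap 0.0294 j [ 0.34  0.63 -0.03  2.03  0.03  0.48 -1.52]
a0 -13.27 shift [0.0008 0.0117 0.0215] turn 0.03
66 [299.17 181.29] [ 0.5269 -0.2445  0.529  -0.2408] [55.2 26.8] -52.1
43 [301.53 153.88] [ 0.6248 -0.3828  0.625  -0.3793] [98.5 12.1] 78.6
```

>>> servo_tool([
  [0.001, 0.006, 0, 0],
  [0.001, 0.0115, 0, 0],
  [0.001, 0.0115, 0, 0],
  [0.001, 0.0115, 0.005, 0],
  [0.001, 0.0115, 0.005, 0],
])

```text
clock: 22.6
tool_pos: [0.5344, -0.2498, 0.0752]
ee_rot: [0.993, -0.116, -0.0, -0.0]
contact_force: [-0.6, 0.3, -0.2]
finger_gap: 0.0297
gripper_force: 20.0
```

>>> servo_tool([
  [0, 0, 0.006, 0],
  [0, 0, 0.01, 0],
  [0, 0, 0.013, 0],
  [0, 0, 0.016, 0],
  [0, 0, 0.016, 0],
])

```text
clock: 23.1
tool_pos: [0.5344, -0.2498, 0.0591]
ee_rot: [0.993, -0.116, -0.0, -0.0]
contact_force: [0.0, 0.1, 0.3]
finger_gap: 0.0298
gripper_force: 20.0
```

>>> servo_tool([
  [0, 0, 0.002, 0],
  [0, 0, 0.004, 0],
  [0, 0, 0.006, 0],
  [0, 0, 0.006, 0],
])

```text
clock: 23.5
tool_pos: [0.5345, -0.2499, 0.0534]
ee_rot: [0.993, -0.116, -0.0, -0.0]
contact_force: [-0.3, 0.0, -0.6]
finger_gap: 0.0299
gripper_force: 20.0
```

In cleanly; release, close and press.

>>> servo_tool([
  [0, 0, 0, 0],
  [0, 0, 0, 0],
  [0, 0, 0, 0],
  [0, 0, -0.01, 0],
  [0, 0, -0.03, 0],
  [0, 0, -0.04, 0],
  [0, 0, -0.04, 0],
  [0, 0, -0.04, 0],
], fingers=0.5)

```text
clock: 24.3
tool_pos: [0.5347, -0.25, 0.0938]
ee_rot: [0.993, -0.116, 0.0, 0.0]
contact_force: [-0.8, -0.7, 0.1]
finger_gap: 0.0465
gripper_force: 0.0
```

>>> servo_tool([
  [0, 0, 0, 0],
  [0, 0, 0, 0],
  [0, 0, 0, 0],
  [0, 0, 0, 0],
  [0, 0, 0, 0],
  [0, 0, 0, 0],
], fingers=0)

```text
clock: 24.9
tool_pos: [0.5346, -0.25, 0.0935]
ee_rot: [0.993, -0.116, -0.0, -0.0]
contact_force: [0.3, 0.2, 0.9]
finger_gap: 0.0033
gripper_force: 0.0
```

>>> servo_tool([
  [0, 0, 0.015, 0],
  [0, 0, 0.028, 0],
  [0, 0, 0.033, 0],
  [0, 0, 0.036, 0],
  [0, 0, 0.039, 0],
  [0, 0, 0.042, 0],
  [0, 0, 0.044, 0],
  [0, 0, 0.045, 0],
])

```text
clock: 25.7
tool_pos: [0.5344, -0.2499, 0.0489]
ee_rot: [0.993, -0.116, -0.0, -0.0]
contact_force: [-2.0, 1.5, 5.6]
finger_gap: 0.001
gripper_force: 2.6
```

>>> servo_tool([
  [0, 0, 0.001, 0],
  [0, 0, 0.002, 0],
  [0, 0, 0.0025, 0],
  [0, 0, 0.0025, 0],
])

```text
clock: 26.1
tool_pos: [0.5345, -0.25, 0.0482]
ee_rot: [0.993, -0.116, 0.0, 0.0]
contact_force: [-5.7, 2.5, 24.4]
finger_gap: 0.001
gripper_force: 12.6
```

>>> servo_tool([
  [0, 0, -0.005, 0],
  [0, 0, -0.03, 0],
  [0, 0, -0.06, 0],
  [0, 0, -0.09, 0],
  [0, 0, -0.1, 0],
  [0, 0, -0.1, 0],
], fingers=0.65)

```text
clock: 26.7
tool_pos: [0.5355, -0.2504, 0.1476]
ee_rot: [0.993, -0.116, 0.002, 0.0]
contact_force: [0.2, 0.2, -0.9]
finger_gap: 0.0437
gripper_force: 0.0
```

```bash
python3 - <<'E'
from h import *
S=snapshot("side")
for c in("yellow","green"):
    for x in blobs(S,c,(270,150,340,215),100,60)[:2]: print(c,x[0],x[1],[*rect(S,x[2],.04)])
for b in blobs(S,"blue",(120,250,260,360),120,70)[:1]:print(b[0],b[1],*rect(S,b[2],.032))
go(.4422,.3238,.14,-1)
E
```

```text
yellow 99 [298.97 190.45] [array([ 0.5342, -0.2492,  0.534 , -0.2493]), array([47.8, 35.1]), -11.4]
yellow 54 [290.41 207.43] [array([ 0.5048, -0.1641,  0.4997, -0.1637]), array([87.8, 12.3]), -14.6]
green 80 [313.94 184.15] [array([ 0.5208, -0.3076,  0.5202, -0.308 ]), array([42.4, 32.8]), -13.2]
green 11 [322.64 179.91] [array([ 0.5139, -0.3455,  0.5138, -0.346 ]), array([12.5,  9.5]), -55.0]
239 [167.9  324.44] [0.4424 0.3241 0.4422 0.3243] [43.3 28.7] -1.8
t 26.75 tcp [ 0.5348 -0.2501  0.1463] q [ 9.933e-01 -1.157e-01  6.000e-04  2.000e-04] F [-0.1  0.2 -0.5] gap 0.0477 j [ 0.36  0.54 -0.03  1.99  0.03  0.62 -1.49]
a0 -13.29 shift [-0.2221 -0.5372  0.0063] turn -12.29
```

>>> servo_tool([
  [-0.016, -0.038, 0, -2],
  [-0.034, -0.08, 0, -4],
  [-0.051, -0.122, 0, -6],
  [-0.069, -0.165, 0, -8],
  [-0.086, -0.207, 0, -10],
  [-0.104, -0.25, 0, -12.3],
  [-0.121, -0.292, 0, -12.3],
  [-0.139, -0.335, 0, -12.3],
])

```text
clock: 27.55
tool_pos: [0.4752, 0.1094, 0.1447]
ee_rot: [1.0, -0.009, -0.001, 0.0]
contact_force: [0.7, -0.3, 1.1]
finger_gap: 0.0604
gripper_force: 0.0
```

```bash
python3 -c "
from h import *
go(.4422,.3238,.14,-1)"
```

```text
t 27.55 tcp [0.4752 0.1094 0.1447] q [ 1.0e+00 -8.8e-03 -1.1e-03  3.0e-04] F [ 0.7 -0.3  1.1] gap 0.0604 j [-0.3   0.45 -0.05  2.21  0.05  0.49 -1.98]
a0 -1.0 shift [-0.0368 -0.2138  0.0047] turn -0.0
```

>>> servo_tool([
  [-0.007, -0.04, 0, 0],
  [-0.014, -0.085, 0, 0],
  [-0.021, -0.13, 0, 0],
  [-0.028, -0.17, 0.02, 0],
  [-0.034, -0.198, 0.04, 0],
  [-0.035, -0.203, 0.06, 0],
  [-0.035, -0.203, 0.07, 0],
  [-0.035, -0.203, 0.07, 0],
])

```text
clock: 28.35
tool_pos: [0.4438, 0.3101, 0.0739]
ee_rot: [1.0, -0.009, -0.002, 0.002]
contact_force: [0.1, -0.8, 0.0]
finger_gap: 0.0607
gripper_force: 0.0
```

```bash
python3 -c "
from h import *
S=snapshot('side')
for b in blobs(S,'blue',(120,250,260,360),120,70)[:1]:print(b[0],b[1],*rect(S,b[2],.032))
go(.4422,.3238,.03,-1)"
```

```text
233 [168.34 324.61] [0.4418 0.3234 0.4411 0.324 ] [42.1 29.9] -1.5
t 28.4 tcp [0.4445 0.3101 0.075 ] q [ 1.     -0.0091 -0.001   0.0012] F [ 0.1  0.  -0.4] gap 0.0606 j [-0.7   0.61 -0.02  2.14  0.03  0.4  -2.33]
a0 -1.05 shift [-0.0025 -0.0137  0.045 ] turn -0.05
```

>>> servo_tool([
  [-0.002, -0.013, 0.01, 0],
  [-0.002, -0.013, 0.03, 0],
  [-0.002, -0.013, 0.045, 0],
  [-0.002, -0.013, 0.045, 0],
  [-0.002, -0.013, 0.045, 0],
])

```text
clock: 28.9
tool_pos: [0.4433, 0.3248, 0.0314]
ee_rot: [1.0, -0.009, 0.0, -0.0]
contact_force: [-0.3, 0.4, -1.1]
finger_gap: 0.0604
gripper_force: 0.0
```

>>> servo_tool([
  [0, 0, 0, 0],
  [0, 0, 0, 0],
  [0, 0, 0, 0],
  [0, 0, 0, 0],
  [0, 0, 0, 0],
], fingers=0)

```text
clock: 29.4
tool_pos: [0.4432, 0.3247, 0.0314]
ee_rot: [1.0, -0.009, 0.0, -0.0]
contact_force: [-0.6, -1.0, 3.7]
finger_gap: 0.0298
gripper_force: 20.0
```

>>> servo_tool([
  [0, 0, -0.01, 0],
  [0, 0, -0.03, 0],
  [0, 0, -0.06, 0],
  [0, 0, -0.09, 0],
  [0, 0, -0.11, 0],
  [0, 0, -0.11, 0],
])

```text
clock: 30.0
tool_pos: [0.4442, 0.3254, 0.1443]
ee_rot: [1.0, -0.009, 0.002, -0.002]
contact_force: [0.4, 0.3, -0.8]
finger_gap: 0.0295
gripper_force: 20.0
```

```bash
python3 -c "
from h import *
go(.4558,-.2930,.14,-13.3)"
```

```text
t 30.0 tcp [0.4442 0.3254 0.1443] q [ 1.     -0.0088  0.0018 -0.0016] F [ 0.4  0.3 -0.8] gap 0.0295 j [-0.72  0.5  -0.02  2.08  0.02  0.56 -2.34]
a0 -1.01 shift [0.0225 0.6181 0.0043] turn 12.29
```

>>> servo_tool([
  [0.015, 0.03, 0, 1],
  [0.035, 0.07, 0, 2],
  [0.05, 0.115, 0, 4],
  [0.06, 0.16, 0, 6],
  [0.065, 0.205, 0, 8],
  [0.065, 0.25, 0, 10],
  [0.065, 0.295, 0, 12.3],
  [0.065, 0.34, 0, 12.3],
])

```text
clock: 30.8
tool_pos: [0.5015, -0.0182, 0.1406]
ee_rot: [0.993, -0.116, -0.001, 0.0]
contact_force: [0.2, -0.3, -0.2]
finger_gap: 0.03
gripper_force: 20.0
```

```bash
python3 -c "
from h import *
go(.4568,-.2930,.14,-13.3)"
```

```text
t 30.8 tcp [ 0.5015 -0.0182  0.1406] q [ 9.932e-01 -1.163e-01 -5.000e-04  1.000e-04] F [ 0.2 -0.3 -0.2] gap 0.03 j [-0.07  0.47 -0.01  2.18  0.01  0.49 -1.89]
a0 -13.36 shift [0.02   0.2777 0.0006] turn -0.06
```

>>> servo_tool([
  [0.003, 0.04, 0, 0],
  [0.006, 0.085, 0, 0],
  [0.009, 0.13, 0, 0],
  [0.013, 0.175, 0, 0],
  [0.016, 0.215, 0, 0],
  [0.018, 0.245, 0, 0],
  [0.019, 0.265, 0, 0],
  [0.019, 0.267, 0.02, 0],
])

```text
clock: 31.6
tool_pos: [0.4591, -0.2845, 0.122]
ee_rot: [0.993, -0.118, 0.001, 0.001]
contact_force: [0.7, 0.5, -1.1]
finger_gap: 0.0298
gripper_force: 20.0
```

```bash
python3 -c "
from h import *
go(.4568,-.2930,.078,-13.3)"
```

```text
t 31.6 tcp [ 0.4591 -0.2845  0.122 ] q [ 0.993  -0.118   0.0013  0.0011] F [ 0.7  0.5 -1.1] gap 0.0298 j [ 0.48  0.53 -0.05  2.12  0.05  0.49 -1.41]
a0 -13.56 shift [-0.0002  0.0088  0.044 ] turn -0.26
```

>>> servo_tool([
  [0, 0.005, 0.015, 0],
  [0, 0.007, 0.03, 0],
  [0, 0.007, 0.04, 0],
  [0, 0.007, 0.04, 0],
  [0, 0.007, 0.04, 0],
])

```text
clock: 32.1
tool_pos: [0.4577, -0.2872, 0.0811]
ee_rot: [0.993, -0.116, -0.0, -0.0]
contact_force: [-0.2, -0.6, -0.4]
finger_gap: 0.0297
gripper_force: 20.0
```

```bash
python3 -c "
from h import *
go(.4568,-.2930,.078,-13.3)"
```

```text
t 32.1 tcp [ 0.4577 -0.2872  0.0811] q [ 9.933e-01 -1.155e-01 -3.000e-04 -1.000e-04] F [-0.2 -0.6 -0.4] gap 0.0297 j [ 0.49  0.6  -0.04  2.14  0.06  0.41 -1.41]
a0 -13.27 shift [0.0005 0.0059 0.0031] turn 0.03
```

>>> servo_tool([
  [0.0005, 0.003, 0, 0],
  [0.0005, 0.006, 0, 0],
  [0.0005, 0.006, 0.005, 0],
  [0.0005, 0.006, 0.005, 0],
  [0.0005, 0.006, 0.005, 0],
])

```text
clock: 32.6
tool_pos: [0.4568, -0.2934, 0.076]
ee_rot: [0.993, -0.116, -0.0, -0.0]
contact_force: [0.8, -0.3, -0.4]
finger_gap: 0.0297
gripper_force: 20.0
```

>>> servo_tool([
  [0, 0, 0.006, 0],
  [0, 0, 0.01, 0],
  [0, 0, 0.013, 0],
  [0, 0, 0.016, 0],
  [0, 0, 0.016, 0],
])

```text
clock: 33.1
tool_pos: [0.4566, -0.2933, 0.0596]
ee_rot: [0.993, -0.116, -0.0, -0.0]
contact_force: [0.5, 0.2, -0.3]
finger_gap: 0.0297
gripper_force: 20.0
```

>>> servo_tool([
  [0, 0, 0.002, 0],
  [0, 0, 0.004, 0],
  [0, 0, 0.006, 0],
  [0, 0, 0.006, 0],
])

```text
clock: 33.5
tool_pos: [0.4568, -0.2934, 0.0539]
ee_rot: [0.993, -0.116, -0.0, -0.0]
contact_force: [-0.8, -0.7, -0.8]
finger_gap: 0.0298
gripper_force: 20.0
```

>>> servo_tool([
  [0, 0, 0, 0],
  [0, 0, 0, 0],
  [0, 0, 0, 0],
  [0, 0, -0.01, 0],
  [0, 0, -0.03, 0],
  [0, 0, -0.04, 0],
  [0, 0, -0.04, 0],
  [0, 0, -0.04, 0],
], fingers=0.5)

```text
clock: 34.3
tool_pos: [0.4569, -0.2935, 0.0943]
ee_rot: [0.993, -0.116, 0.0, 0.0]
contact_force: [-0.4, -0.3, 0.4]
finger_gap: 0.0464
gripper_force: 0.0
```

>>> servo_tool([
  [0, 0, 0, 0],
  [0, 0, 0, 0],
  [0, 0, 0, 0],
  [0, 0, 0, 0],
  [0, 0, 0, 0],
  [0, 0, 0, 0],
], fingers=0)

```text
clock: 34.9
tool_pos: [0.4568, -0.2934, 0.094]
ee_rot: [0.993, -0.116, -0.0, -0.0]
contact_force: [-0.0, -0.1, -0.1]
finger_gap: 0.0034
gripper_force: 0.0
```

>>> servo_tool([
  [0, 0, 0.015, 0],
  [0, 0, 0.028, 0],
  [0, 0, 0.033, 0],
  [0, 0, 0.036, 0],
  [0, 0, 0.039, 0],
  [0, 0, 0.042, 0],
  [0, 0, 0.044, 0],
  [0, 0, 0.0455, 0],
])

```text
clock: 35.7
tool_pos: [0.4567, -0.2934, 0.0489]
ee_rot: [0.993, -0.116, -0.0, 0.0]
contact_force: [-1.6, 0.3, 4.8]
finger_gap: 0.0002
gripper_force: 2.6
```

>>> servo_tool([
  [0, 0, 0.001, 0],
  [0, 0, 0.002, 0],
  [0, 0, 0.0025, 0],
  [0, 0, 0.0025, 0],
])

```text
clock: 36.1
tool_pos: [0.4567, -0.2934, 0.0482]
ee_rot: [0.993, -0.116, 0.0, 0.0]
contact_force: [-4.9, 3.2, 28.0]
finger_gap: 0.0003
gripper_force: 14.2
```

>>> servo_tool([
  [0, 0, -0.005, 0],
  [0, 0, -0.03, 0],
  [0, 0, -0.06, 0],
  [0, 0, -0.1, 0],
  [0, 0, -0.14, 0],
  [0, 0.03, -0.16, 0],
  [0, 0.07, -0.16, 0],
  [0, 0.07, -0.16, 0],
])

```text
clock: 36.9
tool_pos: [0.4392, -0.367, 0.2074]
ee_rot: [0.993, -0.119, 0.001, 0.002]
contact_force: [-0.1, 0.4, -0.7]
finger_gap: 0.0009
gripper_force: 0.0
```

```bash
python3 - <<'E'
from h import *
state()
S=snapshot("side");T=snapshot("top")
for c in("yellow","green","blue"):
    for x in blobs(S,c,(270,150,360,215),100,60)[:2]: print(c,x[0],x[1],[*rect(S,x[2],.04)])
cv2.imwrite("pics/a7.png",cv2.resize(S["frame"][110:240,130:370],(800,433),interpolation=cv2.INTER_CUBIC))
E
```

```text
t 36.9 tcp [ 0.4392 -0.367   0.2074] q [ 0.9929 -0.1188  0.001   0.002 ] F [-0.1  0.4 -0.7] gap 0.0009 j [ 0.63  0.44 -0.05  1.97  0.04  0.73 -1.25]
yellow 97 [299.11 190.27] [array([ 0.5347, -0.2507,  0.5343, -0.2504]), array([46.3, 35. ]), -11.4]
yellow 56 [289.73 207.  ] [array([ 0.5046, -0.1646,  0.5025, -0.164 ]), array([87.8, 12.7]), -13.0]
green 77 [314. 184.] [array([ 0.5207, -0.3088,  0.5206, -0.3088]), array([42.7, 30.5]), -13.2]
green 11 [322.64 179.91] [array([ 0.5139, -0.3455,  0.5138, -0.346 ]), array([12.5,  9.5]), -55.0]
blue 88 [328.44 194.02] [array([ 0.4559, -0.2929,  0.4556, -0.2926]), array([42.1, 32.3]), -14.4]
blue 10 [337.  189.5] [array([ 0.4496, -0.3301,  0.4496, -0.3301]), array([13. ,  5.5]), 41.2]
```

View pics/a7.png

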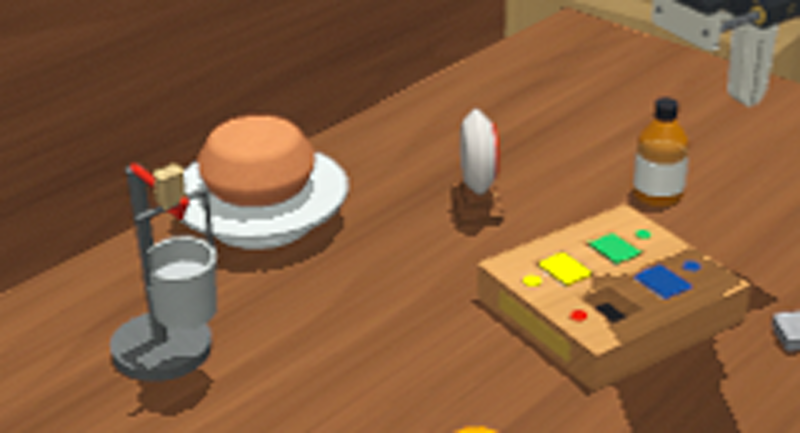

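The pot hangs in the hook's throat (180,205). The yellow (565,267), green (614,247) and blue (663,281) blocks are flush in their recesses and the arm is clear, so I'll hand in.

```bash
python3 -c "
from plant import finish_job
print(finish_job())"
```

```text
the job is handed in; nothing more can be done
None
```

The job is handed in: the pot hangs on the red hook, and the yellow, green and blue blocks (there was no red one) sit flush in the recesses of their own colours; the hand-in returned no verdict.

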